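# Unlock and lift the cap of unknown thread hand

## Robot

A 7-joint arm with a two-finger parallel gripper is mounted at the origin on the work surface. World frame = base frame: x ahead of the robot, y to its left, z up, the work surface at z = 0. Lengths are in m, angles in rad, forces in N, time in s.
With the tool pointing down it reaches from about 0.425 to 0.975 m from the base axis. Payload 16.7 kg.
Tool frame: the origin (TCP) lies at the very end of the fingers, on their centre line; the grasp point (between the pads) lies 19 mm behind it (r.grasp_offset is the y of the grasp point in the tool frame, in m); y points along the fingers, x is the direction in which the jaws open and shut, and the axes are right-handed (so a half turn about y gives the same grasp; the last joint's range is limited). The gripper opens to 85 mm and grips with 20 to 120 N. Pads are 22 mm wide; open, the fingers measure 114 mm over their backs; the gripper's body (76 mm by 85 mm) begins 54 mm behind the grasp point. The pads swing forward as they close: fully open they stand 13 mm farther back than shut.
Start: joints at [-1.482, 0.426, 0.074, 1.606, -0.034, 1.111, -0.067], TCP at [0.16, 0.656, 0.231] pointing down, gripper open.
Joint ranges: [-2.85, 2.85], [-0.5, 2.14], [-1.23, 1.37], [0.21, 2.46], [-1.02, 4.16], [0.16, 2.05], [-2.73, 2.73]. Speed limits (rad/s): [1.89, 1.89, 2.39, 2.39, 3.01, 3.01, 3.01].

## Interface

Orientations are given as a unit quaternion [w, x, y, z].
In Python, from station import r gives the robot as it stands.
- The arm moves only by the tool carry_out, never from a script. Its argument "moves" is a list that holds one entry, the list of rows, each a list of 7 numbers: the shift along the tool's x, y, z in m, then the turn, a rotation vector about the tool's x, y, z in degrees, then the opening, from 0 (shut) to 1 (fully open). In form: [[[dx, dy, dz, rx, ry, rz, hand], ...]]. A call has exactly 10 rows; each row shifts and turns the pose as measured when the row begins, along the tool's axes as they then stand; what a row does not reach is not made up. A row lasts 1/10 s, in which the tool goes at most 50 mm and 8.59 degrees, less where a joint would pass 70% of its speed; a pose out of reach is approached as far as the arm can. A call is refused whole if a number of a shift passes 0.05 or a number of a turn 8.59, either way. A call with a gripper value outside its range is refused whole. The fingers move at their own pace and stop on an object; "newtons" is the grip in N (left out, the last holds). Time passes only in rows, so rows that do not move let the fingers close, or fill a call up. It gives the time, the measured TCP pose, the force and the opening at its end, in the units of the state.
- r.get_state(): the state, without advancing time (a new reading comes with each control period).
- r.capture(name): name is "scene" or "side" or "wrist"; returns a dict with "color" (400x640x3 uint8, blue, green, red), "fx", "fy", "cx", "cy" (pixels), "extrinsics" (4x4, takes a point from world to camera coordinates). Camera axes: x right, y up, looking along -z (the intrinsics and any distortion apply to the point x, -y, -z); pixel columns grow to the right and rows downward; lengths in m; the calibration is good to about 2 mm. The wrist camera is an equidistant fisheye: a pixel r from the principal point sees the ray r / f radians off the axis. A picture is of the moment at which its call begins. There is no depth.
- r.sign_off(): hands the job in, once; it reports no verdict.
The state is a dict: "time": time; "q": joint angles; "qd": joint speeds; "joint_efforts": joint torques, N m; "position": TCP position; "eef_rot": TCP orientation; "force": force on the tool from outside, world axes, zero at the start; "torque": the same for the moment, N m; "opening": finger opening in m.
Only numpy, scipy, OpenCV 4.12 (cv2) and the standard library are available. Lean on these libraries where they do the work, as an engineer would, in place of code of your own. Each camera call takes 0.05 s, during which the arm holds its last target.

## Task

The dosing unit is to be filled: pull its upright locking pin out of the holder and stand it in the empty measuring cup, letting go of it there. Then get the steel cap off the filler neck: it has a quarter-turn thread, but nobody knows whether it loosens anticlockwise or clockwise, so try one way and, if it stops and will not lift, the other. Finish while still holding the cap in the gripper, lifted at least 5 cm above its seat and touching nothing else on the table; leave the cup standing and do not disturb the bottle, the jar and the brush.

Things in the scene. Friction and masses are not known exactly. Their poses are not given: they have to be found in the camera images.
- doser: fixed dosing unit, a low white box 225 x 140 mm, deck 60 mm high, with a grey hump 82 mm high on its far part (from 88 mm beyond the neck); origin on the table under the axis of the filler neck, x axis from the neck to the hump, z up. Under the cap is a post with a cross bar that holds the cap down, 16 mm tall
- cap_knob (a point): grip point on the axis of the loose steel cap (80 g), 43 mm above its underside, in the upper half of its upright round knob (24 mm diameter, from 20 to 54 mm above the underside). Below the knob a round skirt, 48 mm diameter, 20 mm high. z up along the axis
- pin_handle (a point): centre of the handle of the loose locking pin (60 g), which stands upright in the holder at the start: 150 mm long, a steel shank of 10 mm diameter and 95 mm length below, a round black handle of 18 mm diameter and 55 mm length on top; the point is 122.5 mm above the pin's foot (27.5 mm below its top); z along the pin, up. It must rise 46 mm to leave the holder
- cup: empty loose green measuring cup (160 g), upright: outer diameter 84 mm at the rim, 100 mm high, wall 4 mm, floor about 5 mm thick, a handle on the side of its +y axis; origin under its centre on the table, z up. The pin, let go in it, stands or leans against the rim
- cup_mouth (a point): centre of the cup's mouth, at rim height, 100 mm above the cup's origin
- bottle: loose white bottle, 66 mm in diameter, 150 mm high, a bystander; origin under its centre
- jar: loose jar, 64 mm in diameter, 90 mm high, a bystander; origin under its centre
- brush: loose brush lying on the table, a bystander; origin under its middle
- holder_top (a point): centre of the mouth of the pin holder, an upright tube fixed to the doser: outer diameter 22 mm, bore 12 mm and 46 mm deep, mouth 66 mm above the table, its axis 45 mm from the neck's axis on the side away from the hump
- cap_base (a point): centre of the cap's underside, 66 mm above the table when seated. With the pin out the cap turns almost without resistance one way only (drawn anew, cannot be seen); the other way it meets a hard stop within 5 degrees. Turned 60 to 100 degrees from the start (80 is best) it lifts off, straight up for the first 20 mm; less turned, it lifts only 2 mm and stops
- cap_ear (a point): the cap's flat forked ear, the middle of the fork's gap, 45 mm out from the axis and 11 mm above the cap's underside; the ear is 6 mm thick and 28 mm wide, reaches 54 mm out and turns with the cap. At the start its fork (gap 16 mm) straddles the pin, which keeps the cap from turning
- pin: the loose locking pin as a whole (150 mm long); origin at its foot, z along the pin towards the handle

How it is judged:
By the outcome, as a careful person would: the job done as asked, in the order asked, and still so for the second after the job is handed in, while the arm keeps its last pose, push and grip.
It also fails if it takes over 64 s, if anything falls off the work surface, if the arm or the gripper's body presses on something with over 40 N, if the wrist force passes 120 N, or if a joint passes its speed limit or range.

## Working session

There is one attempt and no reset: what is moved stays moved. The work goes in short steps, Python scripts to look and compute and a tool call to move; the robot and the scene stay as the last step left them, time stands still between calls to the robot, and variables do not carry over. Pictures are saved under pics/ and viewed, and the job is handed in when it is done.

Besides the shell and the picture viewer there is one more tool, called after "Call:" as name([rows], argument=value, ...), one row to a line, values as JSON. carry_out: Moves the arm, as the interface text tells. Its arguments: {"type":"object","properties":{"moves":{"type":"array","items":{"type":"array","items":{"type":"array","items":{"type":"number"}}}},"newtons":{"type":"number"}},"required":["moves"]}

```bash
ls; mkdir -p pics
python3 - <<'E'
from station import r
import cv2
s=r.get_state(); print(s, r.grasp_offset)
for n in ["scene","side","wrist"]:
    c=r.capture(n); cv2.imwrite(f"pics/a_{n}.png",c["color"]); print(n,c["fx"],c["fy"],c["cx"],c["cy"],c["extrinsics"], [k for k in c if k!="color"])
E
```

```text
pics
{'time': 0.0, 'q': array([-1.48148914,  0.42672639,  0.07384069,  1.60663821, -0.03406092,
        1.11082863, -0.06708199]), 'qd': array([-0.00017096,  0.00158864, -0.00066436, -0.00164099,  0.00060334,
        0.00030012, -0.00156187]), 'joint_efforts': array([ 1.06458206e-04, -9.49782729e+01,  3.75965819e+00, -4.63516474e+01,
        1.91734324e-02,  1.00880614e-02,  6.82626614e-05]), 'position': array([0.1596003 , 0.6554135 , 0.23060029]), 'eef_rot': array([-0.55566939,  0.55632502,  0.4365401 , -0.43722619]), 'force': array([-0.26969085,  0.66233778, -0.74495382]), 'torque': array([-0.054252  ,  0.04771838, -0.01627304]), 'opening': 0.08542799724909346} -0.0187
scene 420.47307291933436 420.47307291933436 331.0397979491059 204.21750283465394 [[-0.09053901  0.9958817   0.00472549  0.02339575]
 [-0.65397142 -0.06303201  0.75388881  0.33923783]
 [ 0.75108193  0.06516601  0.65698503 -1.6341786 ]
 [ 0.          0.          0.          1.        ]] ['fx', 'fy', 'cx', 'cy', 'extrinsics']
side 371.571016837972 371.571016837972 323.68065440503926 198.69439276650223 [[ 0.97480251 -0.22304995 -0.00296264 -0.60683966]
 [ 0.12307239  0.52669549  0.84109752 -0.19284355]
 [-0.18604635 -0.8202686   0.54087538 -0.76561618]
 [ 0.          0.          0.          1.        ]] ['fx', 'fy', 'cx', 'cy', 'extrinsics']
wrist 309.70691628693146 309.70691628693146 319.1773675632722 192.84119655128188 [[ 2.35612903e-01  9.71846507e-01 -9.62419384e-04 -6.73230311e-01]
 [-9.37610847e-01  2.27052106e-01 -2.63312061e-01  3.53864415e-02]
 [-2.55680387e-01  6.29420939e-02  9.64710232e-01 -3.78218380e-01]
 [ 0.00000000e+00  0.00000000e+00  0.00000000e+00  1.00000000e+00]] ['fx', 'fy', 'cx', 'cy', 'extrinsics']
```

View pics/a_scene.png

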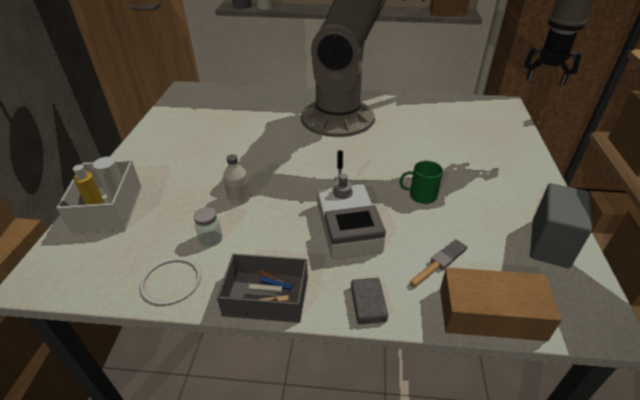

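View pics/a_side.png

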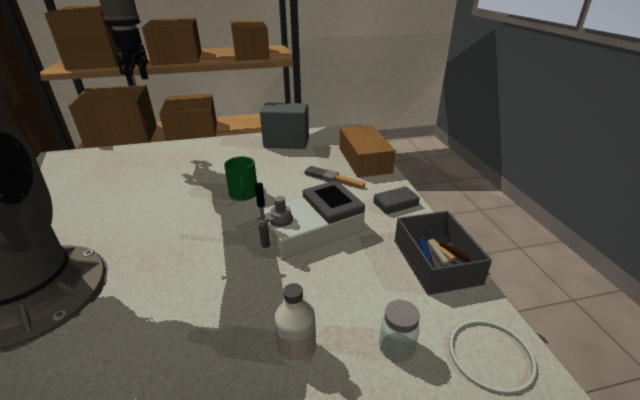

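View pics/a_wrist.png

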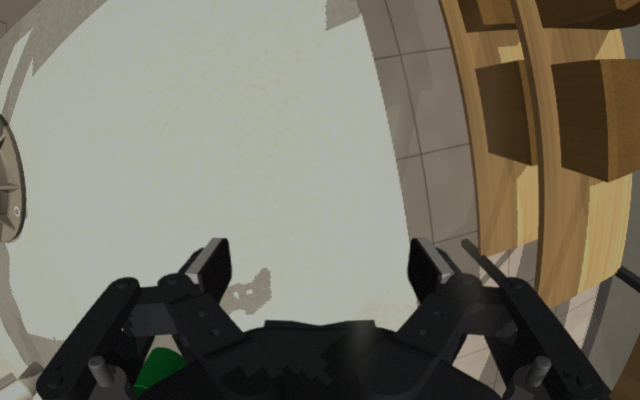

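```bash
cat > h.py <<'E'
import numpy as np, cv2
from station import r
from scipy.spatial.transform import Rotation as R
from scipy.optimize import least_squares
def proj(c,P):
    P=np.atleast_2d(P);E=c["extrinsics"];p=P@E[:3,:3].T+E[:3,3]
    x,y,z=p[:,0],-p[:,1],-p[:,2]
    return np.c_[c["fx"]*x/z+c["cx"],c["fy"]*y/z+c["cy"]]
def tri(obs):
    f=lambda P:np.concatenate([proj(c,P)[0]-uv for c,uv in obs])
    s=least_squares(f,[0.6,0,0.1]);return s.x,s.fun
def onplane(c,uv,z):
    s=least_squares(lambda p:proj(c,[p[0],p[1],z])[0]-uv,[0.6,0]);return s.x
def rot(s): 
    q=s["eef_rot"];return R.from_quat([q[1],q[2],q[3],q[0]])
def crop(img,name,x0,y0,x1,y1,k):
    cv2.imwrite(name,cv2.resize(img[y0:y1,x0:x1],None,fx=k,fy=k,interpolation=cv2.INTER_CUBIC))
E
python3 - <<'E'
import cv2
from h import *
a=cv2.imread("pics/a_scene.png");b=cv2.imread("pics/a_side.png")
crop(a,"pics/b1.png",300,140,460,260,5)
crop(b,"pics/b2.png",215,145,375,265,5)
s=r.get_state();print(rot(s).as_matrix())
E
```

```text
[[ 2.36575528e-01 -2.02410870e-04 -9.71613081e-01]
 [ 9.71612551e-01 -1.01530495e-03  2.36575610e-01]
 [-1.03436904e-03 -9.99999464e-01 -4.35313626e-05]]
```

View pics/b1.png

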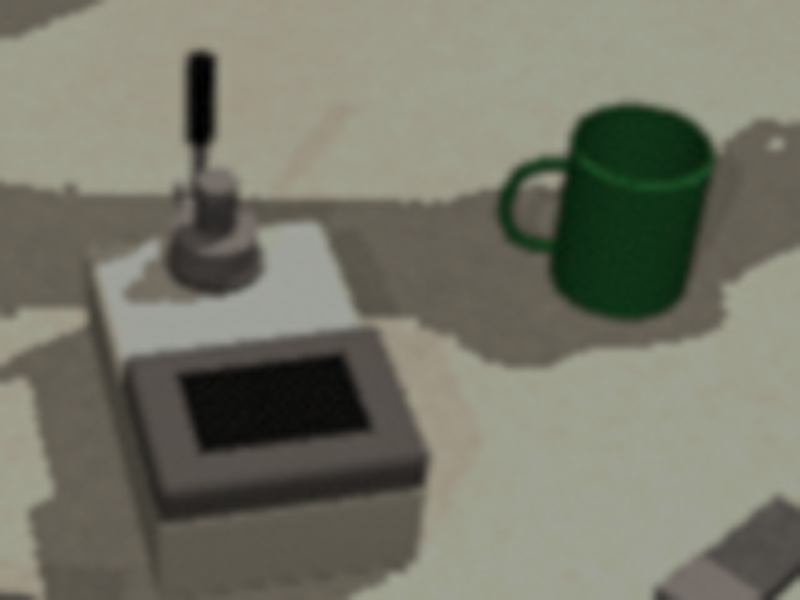

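View pics/b2.png

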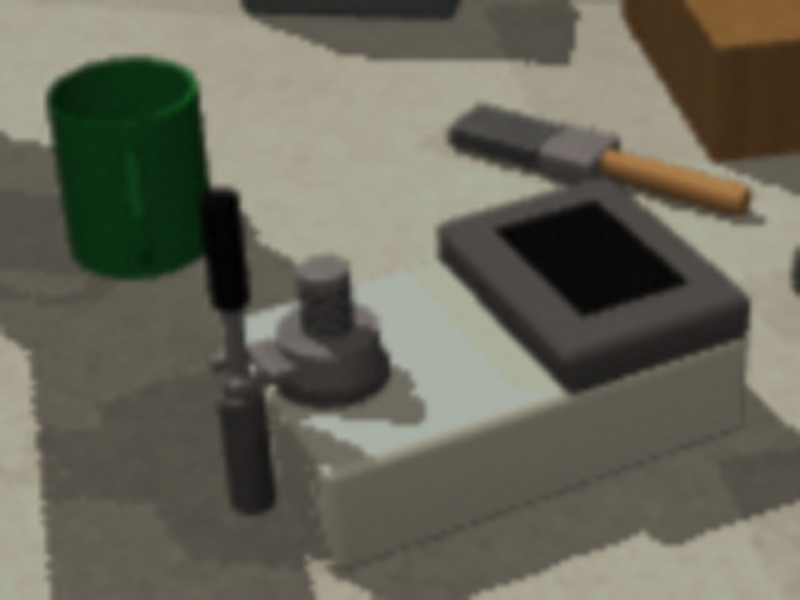

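Run:
```python
from h import *
A=r.capture("scene");B=r.capture("side")
a=lambda x,y:np.array([(x+.5)/5-.5+300,(y+.5)/5-.5+140])
b=lambda x,y:np.array([(x+.5)/5-.5+215,(y+.5)/5-.5+145])
for n,u,v,z in [("pin",a(200,99),b(225,248),.1425),("knobtop",a(219,178),b(324,269),.12),("rim",a(642,145),b(124,90),.1),("holderlow",a(0,0),b(252,500),0.003)]:
    if n!="holderlow":
        print(n,tri([(A,u),(B,v)]), onplane(A,u,z),onplane(B,v,z))
# deck/hump corners side view: box bottom corner
print(onplane(B,b(335,568),0),onplane(B,b(740,425),0),onplane(A,a(165,505),.06))
print("hump top corners",[onplane(A,a(*p),.082) for p in [(130,362),(375,330),(425,455),(165,495)]])
```

```text
pin (array([0.48850431, 0.04389886, 0.14235453]), array([-0.10043183,  0.17249072, -0.09815913, -0.12258982])) [0.48785385 0.0441276 ] [0.48866756 0.04310144]
knobtop (array([0.53118136, 0.05692911, 0.1183047 ]), array([-0.49552965,  0.78854221, -0.49792623, -0.59173989])) [0.52971933 0.0581507 ] [0.53175468 0.05151849]
rim (array([0.44831627, 0.2972196 , 0.09867556]), array([-0.17590086,  0.36913343, -0.22728139, -0.3215173 ])) [0.44829913 0.29751841] [0.44893033 0.29241557]
[ 0.52043707 -0.01416964] [0.73409429 0.04615154] [0.72231573 0.04580045]
hump top corners [array([0.64234395, 0.02027124]), array([0.60468525, 0.14724241]), array([0.69688749, 0.17321481]), array([0.73676471, 0.04691511])]
```

Call:
carry_out([
  [[-0.033,0,-0.03,0,0,0,0.6],[-0.033,0,-0.03,0,0,0,0.6],[-0.033,0,-0.03,0,0,0,0.6],[-0.033,0,-0.03,0,0,0,0.6],[-0.033,0,-0.03,0,0,0,0.6],[-0.033,0,-0.03,0,0,0,0.6],[-0.033,0,-0.03,0,0,0,0.6],[-0.033,0,-0.03,0,0,0,0.6],[-0.033,0,-0.03,0,0,0,0.6],[-0.033,0,-0.03,0,0,0,0.6]],
], newtons=60)

```text
time: 1.25
position: [0.3764, 0.2542, 0.2292]
eef_rot: [0.555, -0.553, -0.439, 0.439]
force: [1.3, 1.0, -0.7]
opening: 0.0512
```

```bash
cat >> h.py <<'E'
def delta(P,yaw=None):
    """P target TCP; yaw = target angle (deg) of tool x in world"""
    s=r.get_state();m=rot(s)
    d=m.inv().apply(np.array(P)-s["position"])
    print("t",s["time"],"pos",s["position"].round(4),"d tool mm",(d*1e3).round(1),"q",s["q"].round(2),"F",s["force"].round(1),"T",s["torque"].round(2),"op",round(s["opening"],4))
    X=m.as_matrix()[:,0];a=np.degrees(np.arctan2(X[1],X[0]))
    print("yaw",round(a,1),"y-axis",m.as_matrix()[:,1].round(3))
    if yaw is not None:
        # target: tool y down, x at yaw
        x=np.array([np.cos(np.radians(yaw)),np.sin(np.radians(yaw)),0]);y=np.array([0,0,-1.]);T=R.from_matrix(np.c_[x,y,np.cross(x,y)])
        print("rotvec tool deg",np.degrees((m.inv()*T).as_rotvec()).round(1))
E
python3 -c "
from h import *
delta([.4885,.0439,.21],100)"
```

```text
t 1.25 pos [0.3764 0.2542 0.2292] d tool mm [-179.3   18.7 -157. ] q [-1.02  0.05  0.3   2.1  -0.02  0.99  0.63] F [ 1.3  1.  -0.7] T [ 0.05 -0.07  0.06] op 0.0512
yaw 76.8 y-axis [-0.001  0.002 -1.   ]
rotvec tool deg [ -0.1 -23.2   0.1]
```

Call:
carry_out([
  [[-0.03,0,-0.026,0,0,0,0.6],[-0.03,0,-0.026,0,0,0,0.6],[-0.03,0,-0.026,0,0,0,0.6],[-0.03,0,-0.026,0,0,0,0.6],[-0.03,0,-0.026,0,0,0,0.6],[-0.03,0,-0.026,0,0,0,0.6],[0,0,0,0,-8,0,0.6],[0,0,0,0,-8,0,0.6],[0,0,0,0,-8,0,0.6],[0,0,0,0,0,0,0.6]],
])

```text
time: 2.25
position: [0.4925, 0.0262, 0.2304]
eef_rot: [-0.449, 0.449, 0.548, -0.544]
force: [0.4, -0.1, -0.2]
opening: 0.0514
```

```bash
python3 -c "
from h import *
delta([.4885,.0439,.19],100)
c=r.capture('wrist');cv2.imwrite('pics/c_w.png',c['color'])
c=r.capture('side');crop(c['color'],'pics/c_s.png',180,100,340,220,5)
"
```

```text
t 2.25 pos [0.4925 0.0262 0.2304] d tool mm [18.  40.4  0.6] q [-0.64  0.13  0.51  2.03 -0.08  1.    1.67] F [ 0.4 -0.1 -0.2] T [ 0.02  0.02 -0.02] op 0.0514
yaw 101.1 y-axis [ 0.003  0.003 -1.   ]
rotvec tool deg [0.2 1.1 0.2]
```

View pics/c_w.png

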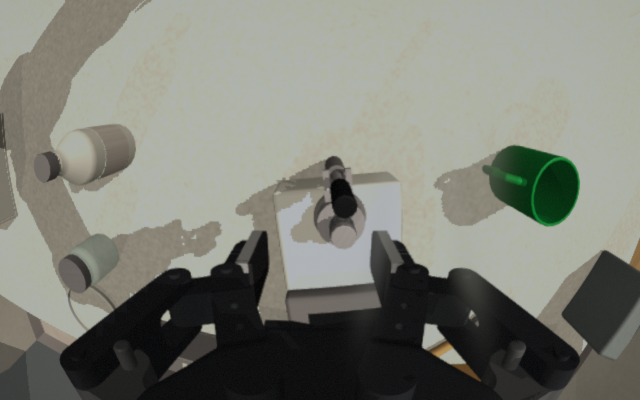

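View pics/c_s.png

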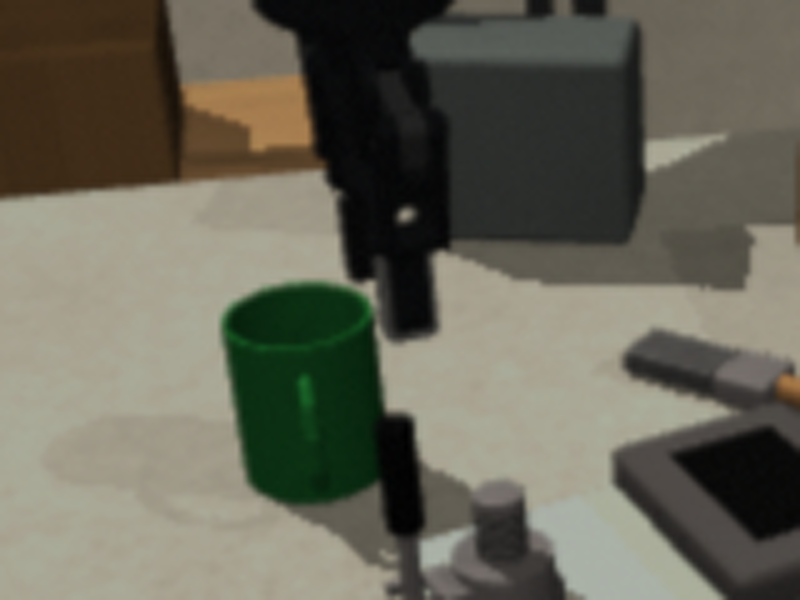

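```bash
cat >> h.py <<'E'
def wray(c,uv,z):
    u=np.array([uv[0]-c["cx"],uv[1]-c["cy"]]);rr=np.hypot(*u);th=rr/c["fx"]
    d=np.array([np.sin(th)*u[0]/rr,-np.sin(th)*u[1]/rr,-np.cos(th)])
    E=c["extrinsics"];o=-E[:3,:3].T@E[:3,3];w=E[:3,:3].T@d
    return o+w*(z-o[2])/w[2]
E
python3 -c "
from h import *
c=r.capture('wrist')
for uv,z in [((343,204),.17),((343,234),.12),((558,190),.1)]: print(wray(c,uv,z).round(4))
crop(c['color'],'pics/d.png',260,130,420,250,5)"
```

```text
[0.4866 0.0409 0.17  ]
[0.5287 0.0538 0.12  ]
[0.4464 0.2968 0.1   ]
```

View pics/d.png

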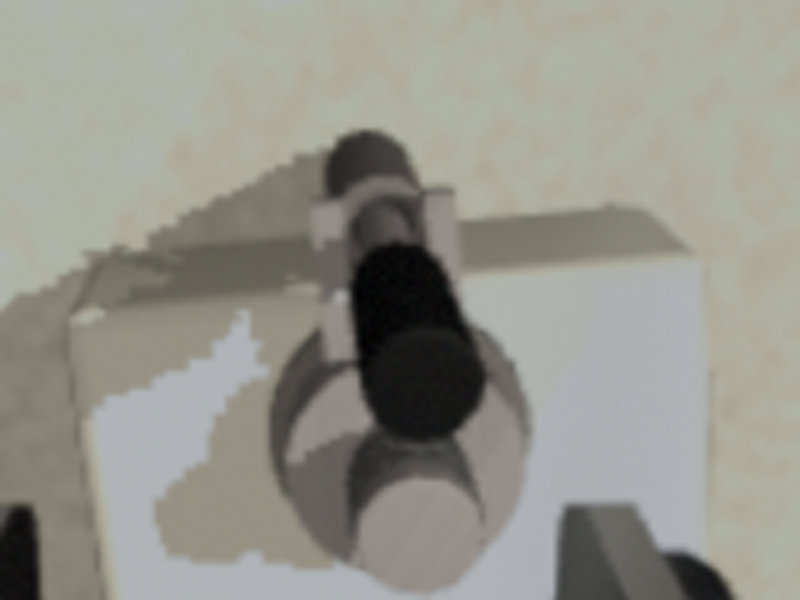

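Call:
carry_out([
  [[0.016,0,0.001,0,1,0,0.6],[0,0,0,0,0,0,0.6],[0,0.02,0,0,0,0,0.6],[0,0.02,0,0,0,0,0.6],[0,0.02,0,0,0,0,0.6],[0,0.015,0,0,0,0,0.6],[0,0,0,0,0,0,0.6],[0,0,0,0,0,0,0.6],[0,0,0,0,0,0,0.6],[0,0,0,0,0,0,0.6]],
])

```text
time: 3.4
position: [0.4904, 0.0423, 0.1557]
eef_rot: [-0.46, 0.462, 0.539, -0.533]
force: [0.6, -0.2, -0.0]
opening: 0.0516
```

```bash
python3 -c "
from h import *
delta([.488,.0427,.128],100)
c=r.capture('wrist');crop(c['color'],'pics/e.png',240,130,440,280,4)"
```

```text
t 3.4 pos [0.4904 0.0423 0.1557] d tool mm [ 0.7 27.7  2.6] q [-0.64  0.23  0.49  2.11 -0.15  0.82  1.66] F [ 0.6 -0.2 -0. ] T [ 0.    0.01 -0.01] op 0.0516
yaw 98.6 y-axis [ 0.007  0.004 -1.   ]
rotvec tool deg [ 0.5 -1.4  0.2]
```

View pics/e.png

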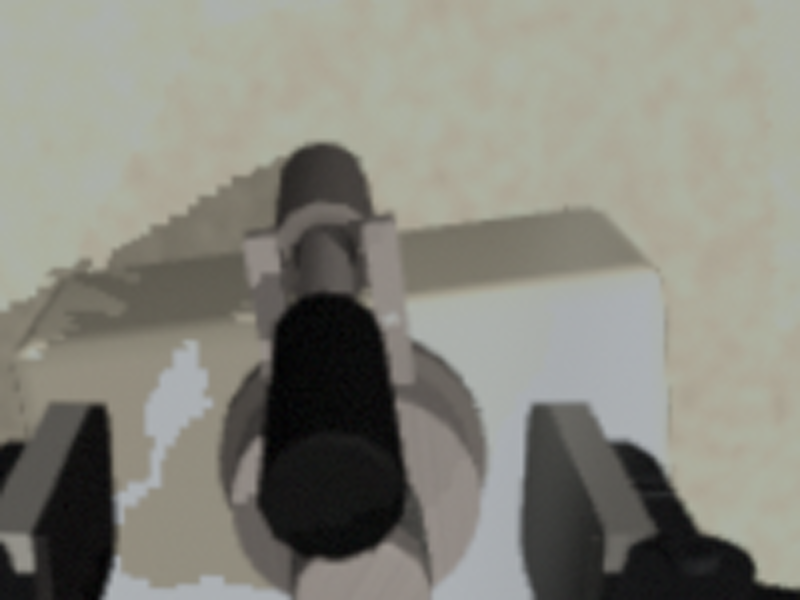

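Call:
carry_out([
  [[0.001,0.014,0.002,0.5,0,0,0.6],[0,0.014,0,0,0,0,0.6],[0,0,0,0,0,0,0.6],[0,0,0,0,0,0,0],[0,0,0,0,0,0,0],[0,0,0,0,0,0,0],[0,0,0,0,0,0,0],[0,0,0,0,0,0,0],[0,0,0,0,0,0,0],[0,0,0,0,0,0,0]],
])

```text
time: 4.45
position: [0.4893, 0.0437, 0.1283]
eef_rot: [-0.462, 0.46, 0.538, -0.535]
force: [0.2, -0.1, -0.7]
opening: 0.0165
```

```bash
python3 -c "
from h import *
delta([.488,.0427,.24],100)
c=r.capture('side');crop(c['color'],'pics/f.png',200,130,320,220,6)"
```

```text
t 4.45 pos [0.4893 0.0437 0.1283] d tool mm [  -0.3 -111.7    1.3] q [-0.62  0.28  0.47  2.13 -0.19  0.77  1.69] F [ 0.2 -0.1 -0.7] T [-0.02  0.01  0.01] op 0.0165
yaw 98.6 y-axis [ 0.001  0.005 -1.   ]
rotvec tool deg [ 0.1 -1.4  0.3]
```

View pics/f.png

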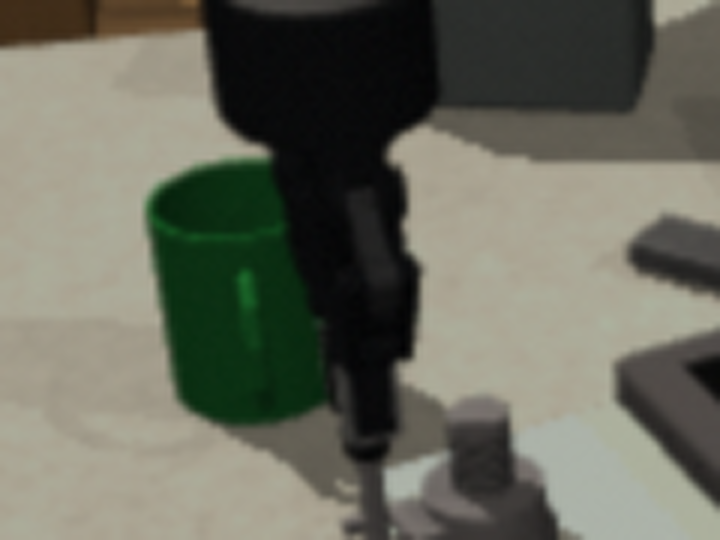

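Call:
carry_out([
  [[0,-0.01,0,0,0,0,0],[0,-0.012,0,0,0,0,0],[0,-0.012,0,0,0,0,0],[0,-0.012,0,0,0,0,0],[0,-0.012,0,0,0,0,0],[0,-0.015,0,0,0,0,0],[0,-0.02,0,0,0,0,0],[0,-0.02,0,0,0,0,0],[0,-0.015,0,0,0,0,0],[0,0,0,0,0,0,0]],
])

```text
time: 5.5
position: [0.4895, 0.0425, 0.2696]
eef_rot: [-0.461, 0.461, 0.539, -0.533]
force: [0.3, -0.5, -1.0]
opening: 0.0165
```

```bash
python3 -c "
from h import *
delta([.4475,.297,.25],100)
c=r.capture('side');crop(c['color'],'pics/g.png',200,80,360,240,4)"
```

```text
t 5.5 pos [0.4895 0.0425 0.2696] d tool mm [257.8  20.9   3.7] q [-0.69  0.08  0.51  1.99 -0.05  1.08  1.56] F [ 0.3 -0.5 -1. ] T [-0.    0.   -0.04] op 0.0165
yaw 98.6 y-axis [ 0.005  0.006 -1.   ]
rotvec tool deg [ 0.4 -1.4  0.3]
```

View pics/g.png

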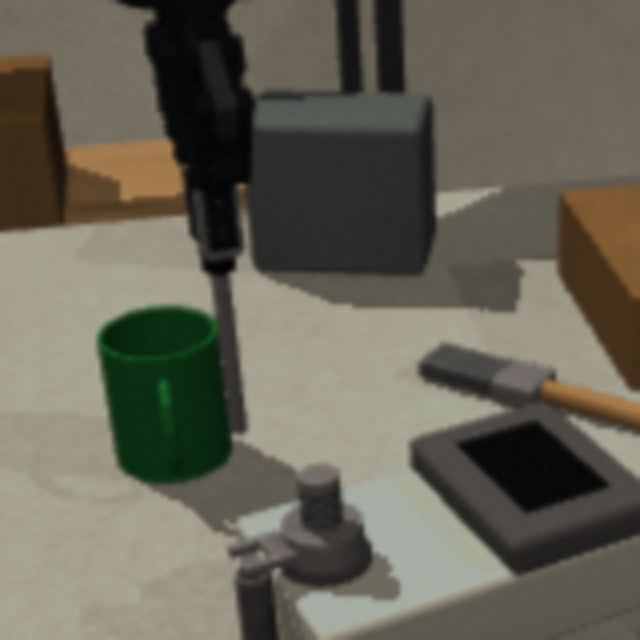

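Call:
carry_out([
  [[0.02,0,0,0,0,0,0],[0.035,0,0.001,0,0,0,0],[0.035,0,0,0,0,0,0],[0.035,0,0.001,0,0,0,0],[0.035,0,0,0,0,0,0],[0.035,0,0.001,0,0,0,0],[0.03,0,0,0,0,0,0],[0.02,0,0.001,0,0,0,0],[0.01,0,0,0,0,0,0],[0,0,0,0,0,0,0]],
])

```text
time: 6.55
position: [0.4425, 0.3009, 0.2638]
eef_rot: [0.463, -0.461, -0.535, 0.535]
force: [0.6, -0.9, -1.8]
opening: 0.0165
```

```bash
python3 -c "
from h import *
delta([.4475,.297,.25],100)
c=r.capture('side');crop(c['color'],'pics/h.png',160,80,320,240,4)
c=r.capture('scene');crop(c['color'],'pics/h2.png',340,80,500,240,4)
"
```

```text
t 6.55 pos [0.4425 0.3009 0.2638] d tool mm [-4.7 13.8 -4.4] q [-0.98  0.17  0.3   1.89 -0.06  1.09  1.06] F [ 0.6 -0.9 -1.8] T [-0.02  0.   -0.  ] op 0.0165
yaw 98.4 y-axis [-0.002  0.001 -1.   ]
rotvec tool deg [-0.1 -1.6  0.1]
```

View pics/h.png

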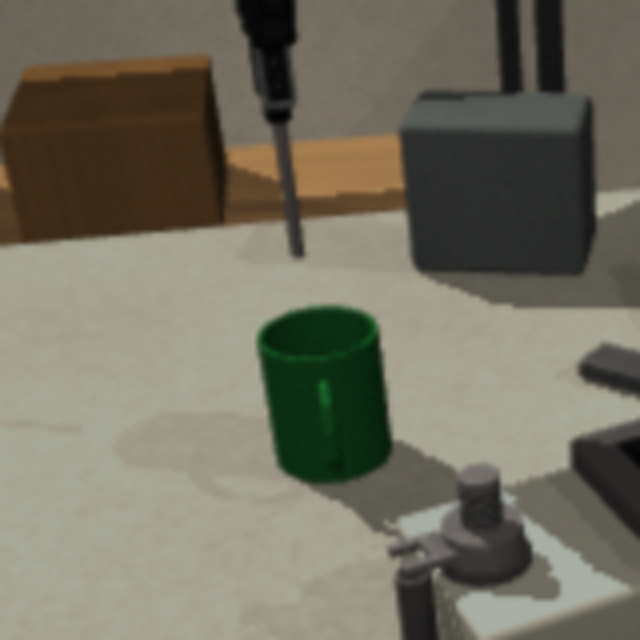

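View pics/h2.png

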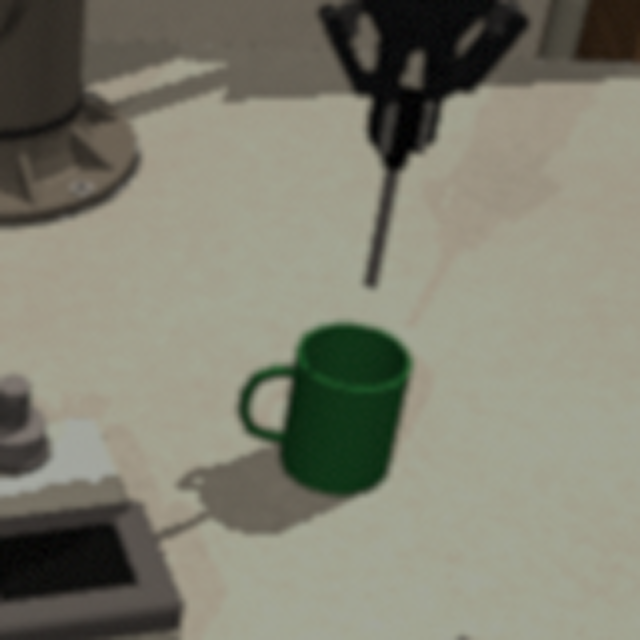

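```bash
python3 -c "
from h import *
A=r.capture('scene');B=r.capture('side')
f=lambda x,y,a,b:np.array([(x+.5)/4-.5+a,(y+.5)/4-.5+b])
print(tri([(A,f(371,282,340,80)),(B,f(297,250,160,80))]))
print('rim',tri([(A,f(353,357,340,80)),(B,f(319,334,160,80))]))
print('floor?',proj(A,[.4475,.297,0.0]),proj(B,[.4475,.297,0]))
"
```

```text
(array([0.44164296, 0.30095964, 0.15902426]), array([-0.03972811,  0.09357884, -0.05369021, -0.08128446]))
rim (array([0.44799128, 0.29704116, 0.09728213]), array([-0.1978588 ,  0.41435896, -0.25533979, -0.36076301]))
floor? [[422.66889632 195.05476605]] [[243.12093735 192.34790957]]
```

Call:
carry_out([
  [[-0.005,0,-0.005,0,0,0,0],[0,0,0,0,0,0,0],[0,0.02,0,0,0,0,0],[0,0.025,0,0,0,0,0],[0,0.025,0,0,0,0,0],[0,0.025,0,0,0,0,0],[0,0.02,0,0,0,0,0],[0,0.015,0,0,0,0,0],[0,0,0,0,0,0,0],[0,0,0,0,0,0,0]],
])

```text
time: 7.75
position: [0.4541, 0.2887, 0.1326]
eef_rot: [-0.466, 0.465, 0.534, -0.53]
force: [0.3, 0.4, -0.4]
opening: 0.0164
```

```bash
python3 -c "
from h import *
delta([.4475,.297,.115],100)"
```

```text
t 7.75 pos [0.4541 0.2887 0.1326] d tool mm [ 9.1 17.6  5.5] q [-0.93  0.33  0.29  2.02 -0.13  0.8   1.14] F [ 0.3  0.4 -0.4] T [-0.02 -0.01  0.01] op 0.0164
yaw 97.6 y-axis [ 0.003  0.004 -1.   ]
rotvec tool deg [ 0.2 -2.4  0.2]
```

Call:
carry_out([
  [[0.009,0,0.005,0,0,0,0],[0,0,0,0,0,0,0],[0,0.005,0,0,0,0,0],[0,0.005,0,0,0,0,0],[0,0,0,0,0,0,0],[0,0.003,0,0,0,0,0],[0,0,0,0,0,0,0],[0,0,0,0,0,0,0],[0,0,0,0,0,0,0],[0,0,0,0,0,0,0]],
])

```text
time: 8.75
position: [0.4488, 0.2986, 0.1215]
eef_rot: [-0.466, 0.466, 0.536, -0.529]
force: [0.3, 0.4, -0.6]
opening: 0.0165
```

```bash
python3 -c "
from h import *
delta([.4475,.297,.115],100)
c=r.capture('side');crop(c['color'],'pics/i.png',160,80,320,240,4)
c=r.capture('scene');crop(c['color'],'pics/i2.png',340,80,500,240,4)
"
```

```text
t 8.75 pos [0.4488 0.2986 0.1215] d tool mm [-1.4  6.5  1.6] q [-0.94  0.34  0.28  2.03 -0.14  0.78  1.13] F [ 0.3  0.4 -0.6] T [-0.03  0.01 -0.01] op 0.0165
yaw 97.6 y-axis [ 0.006  0.008 -1.   ]
rotvec tool deg [ 0.4 -2.4  0.4]
```

View pics/i.png

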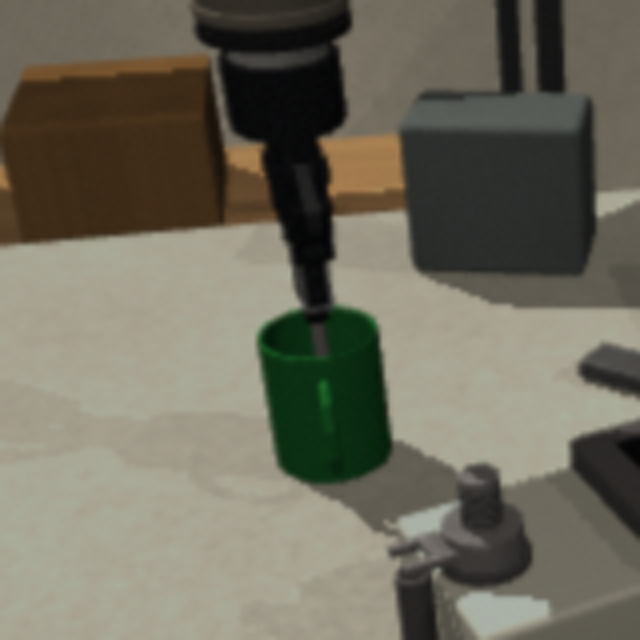

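View pics/i2.png

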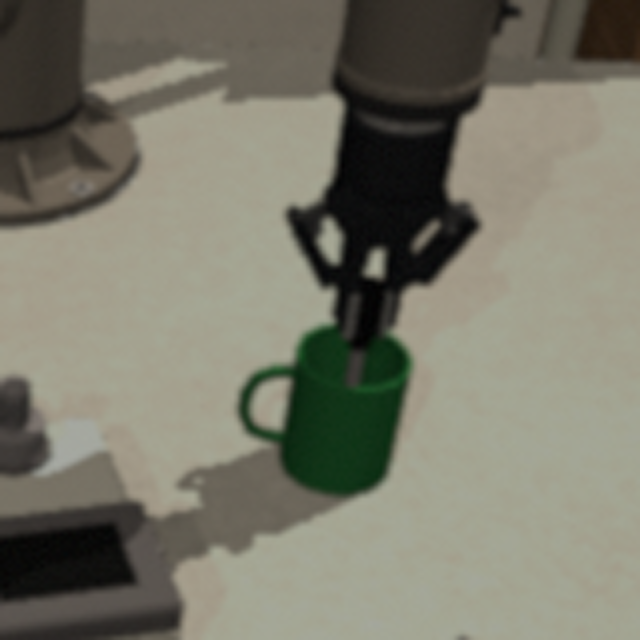

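Call:
carry_out([
  [[-0.001,0.003,0.001,0.4,0,0.4,0],[0,0,0,0,0,0,0],[0,0.003,0,0,0,0,0],[0,0,0,0,0,0,0],[0,0.001,0,0,0,0,0],[0,0,0,0,0,0,0],[0,0,0,0,0,0,0],[0,0,0,0,0,0,0],[0,0,0,0,0,0,0],[0,0,0,0,0,0,0]],
])

```text
time: 9.85
position: [0.448, 0.2974, 0.1139]
eef_rot: [0.466, -0.466, -0.532, 0.532]
force: [-0.8, 0.8, -0.3]
opening: 0.0167
```

```bash
python3 -c "
from h import *
delta([.4475,.297,.115],100)
"
```

```text
t 9.85 pos [0.448  0.2974 0.1139] d tool mm [-0.4 -1.1  0.5] q [-0.94  0.36  0.28  2.03 -0.14  0.77  1.13] F [-0.8  0.8 -0.3] T [-0.01 -0.01  0.02] op 0.0167
yaw 97.6 y-axis [-0.    -0.001 -1.   ]
rotvec tool deg [-0.  -2.4 -0. ]
```

Call:
carry_out([
  [[0,0.001,0,0,0,0,0],[0,0,0,0,0,0,0],[0,0,0,0,0,0,0.28],[0,0,0,0,0,0,0.3],[0,0,0,0,0,0,0.4],[0,0,0,0,0,0,0.55],[0,0,0,0,0,0,0.6],[0,0,0,0,0,0,0.6],[0,0,0,0,0,0,0.6],[0,0,0,0,0,0,0.6]],
])

```text
time: 10.85
position: [0.4481, 0.2976, 0.1131]
eef_rot: [0.466, -0.466, -0.532, 0.532]
force: [0.3, -0.8, -0.1]
opening: 0.0511
```

```bash
python3 -c "
from h import *
delta([.4475,.297,.115],100)
c=r.capture('side');crop(c['color'],'pics/j.png',160,80,320,240,4)
c=r.capture('wrist');cv2.imwrite('pics/j2.png',c['color'])
"
```

```text
t 10.85 pos [0.4481 0.2976 0.1131] d tool mm [-0.5 -1.9  0.7] q [-0.94  0.36  0.28  2.03 -0.14  0.77  1.13] F [ 0.3 -0.8 -0.1] T [-0.02 -0.    0.04] op 0.0511
yaw 97.6 y-axis [ 0.    -0.001 -1.   ]
rotvec tool deg [ 0.  -2.4 -0. ]
```

View pics/j.png

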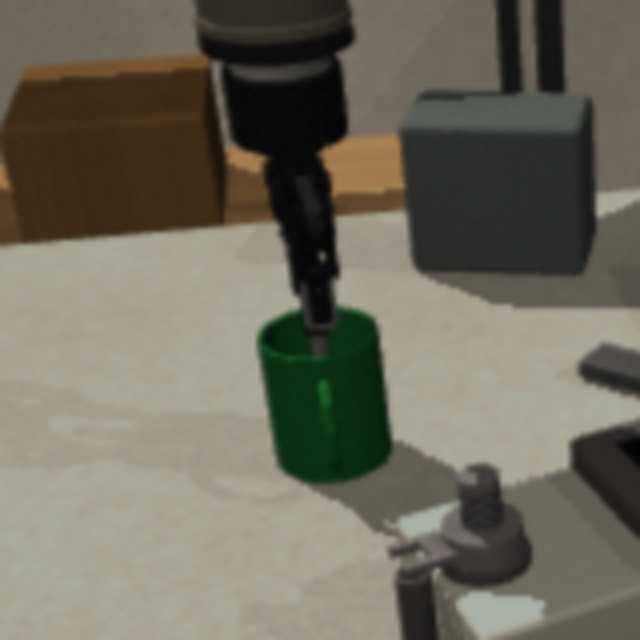

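View pics/j2.png

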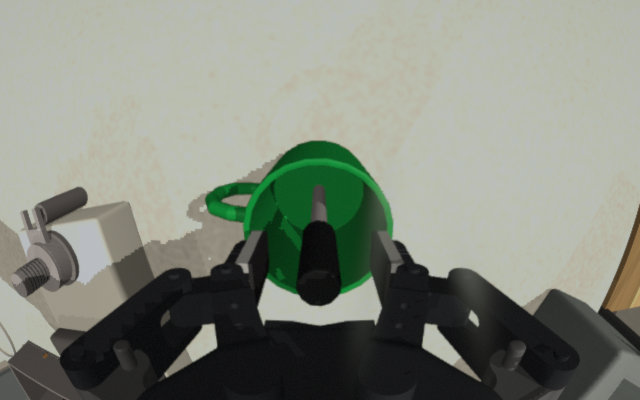

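Call:
carry_out([
  [[0,-0.008,0,0,0,0,0.6],[0,-0.012,0,0,0,0,0.6],[0,-0.012,0,0,0,0,0.6],[0,-0.012,0,0,0,0,0.6],[0,-0.012,0,0,0,0,0.6],[0,-0.02,0,0,0,0,0.6],[0,-0.025,0,0,0,0,0.6],[0,-0.02,0,0,0,0,0.6],[0,0,0,0,0,0,0.6],[0,0,0,0,0,0,0.6]],
])

```text
time: 11.95
position: [0.4486, 0.2976, 0.2471]
eef_rot: [-0.466, 0.466, 0.534, -0.53]
force: [-0.6, 0.2, -0.6]
opening: 0.0511
```

```bash
python3 -c "
from h import *
delta([.531,.0555,.22],30)
c=r.capture('wrist');cv2.imwrite('pics/k.png',c['color'])
c=r.capture('side');crop(c['color'],'pics/k2.png',160,80,320,240,4)
"
```

```text
t 11.95 pos [0.4486 0.2976 0.2471] d tool mm [-251.    26.7  -49.6] q [-0.98  0.19  0.31  1.91 -0.07  1.05  1.07] F [-0.6  0.2 -0.6] T [-0.05  0.    0.  ] op 0.0511
yaw 97.6 y-axis [ 0.003  0.003 -1.   ]
rotvec tool deg [ 0.1 67.6  0.3]
```

View pics/k.png

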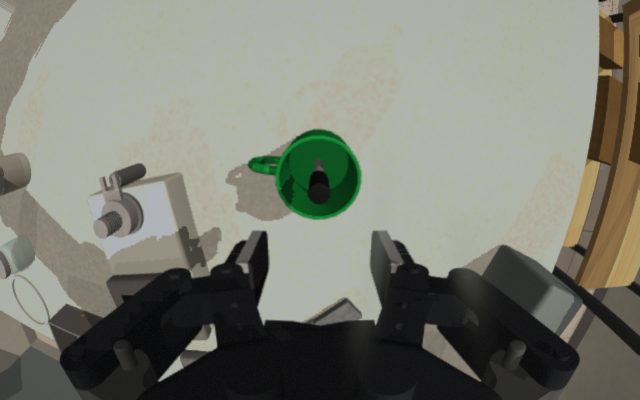

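View pics/k2.png

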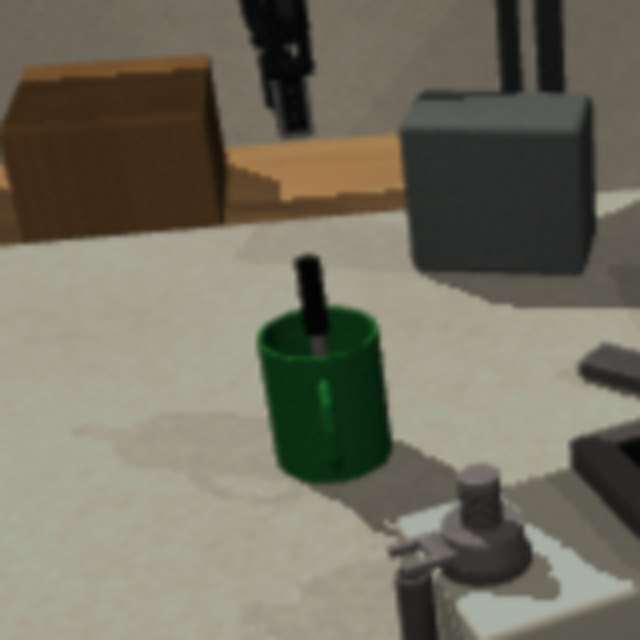

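Call:
carry_out([
  [[-0.02,0,-0.004,0,0,0,0.6],[-0.035,0,-0.007,0,0,0,0.6],[-0.035,0,-0.007,0,0,0,0.6],[-0.035,0,-0.007,0,0,0,0.6],[-0.035,0,-0.007,0,0,0,0.6],[-0.035,0,-0.007,0,0,0,0.6],[-0.03,0,-0.006,0,0,0,0.6],[-0.015,0,-0.003,0,0,0,0.6],[0,0,0,0,8,0,0.6],[0,0,0,0,8,0,0.6]],
])

```text
time: 13.05
position: [0.5268, 0.0553, 0.2391]
eef_rot: [0.537, -0.536, -0.458, 0.464]
force: [-0.9, 0.8, 0.2]
opening: 0.0512
```

Call:
carry_out([
  [[0,0,0,0,8,0,0.6],[0,0,0,0,8,0,0.6],[0,0,0,0,8,0,0.6],[0,0,0,0,8,0,0.6],[0,0,0,0,8,0,0.6],[0,0,0,0,8,0,0.6],[0,0,0,0,8,0,0.6],[0,0,0,0,0,0,0.6],[0,0,0,0,0,0,0.6],[0,0,0,0,0,0,0.6]],
])

```text
time: 14.05
position: [0.5229, 0.0535, 0.2323]
eef_rot: [-0.69, 0.695, 0.134, -0.149]
force: [-0.3, 0.4, -0.1]
opening: 0.0514
```

```bash
python3 -c "
from h import *
delta([.531,.0555,.16],20)
c=r.capture('wrist');cv2.imwrite('pics/l.png',c['color'])
"
```

```text
t 14.05 pos [0.5229 0.0535 0.2323] d tool mm [ 9.8 72.1 -1.1] q [-0.81  0.22  0.68  1.95 -0.15  1.04  0.34] F [-0.3  0.4 -0.1] T [ 0.06 -0.07  0.02] op 0.0514
yaw 23.1 y-axis [-0.019 -0.012 -1.   ]
rotvec tool deg [ 0.2  3.1 -1.3]
```

View pics/l.png

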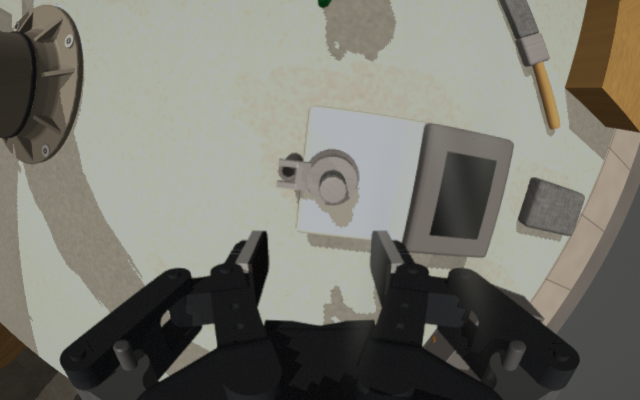

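```bash
python3 -c "
from h import *
c=r.capture('wrist')
print(wray(c,(332.5,186.5),.12))
print('start ear', wray(c,(289,172),.077))
"
```

```text
[0.53038343 0.05772618 0.12      ]
start ear [0.49032231 0.04454602 0.077     ]
```

Call:
carry_out([
  [[0.009,0,0,0,3,-1.3,0.6],[0,0,0,0,0,0,0.6],[0,0.015,0,0,0,0,0.6],[0,0.015,0,0,0,0,0.6],[0,0.015,0,0,0,0,0.6],[0,0.015,0,0,0,0,0.6],[0,0,0,0,0,0,0.6],[0,0,0,0,0,0,0.6],[0,0,0,0,0,0,0.6],[0,0,0,0,0,0,0.6]],
])

```text
time: 15.15
position: [0.5313, 0.0559, 0.1725]
eef_rot: [-0.694, 0.696, 0.129, -0.129]
force: [-1.3, 1.2, -0.7]
opening: 0.051
```

```bash
python3 -c "
from h import *
delta([.530,.055,.092],20)
c=r.capture('wrist');cv2.imwrite('pics/m.png',c['color'])
"
```

```text
t 15.15 pos [0.5313 0.0559 0.1725] d tool mm [-1.5 80.5 -0.2] q [-0.77  0.31  0.65  2.01 -0.23  0.9   0.37] F [-1.3  1.2 -0.7] T [-0.03 -0.01  0.02] op 0.051
yaw 21.0 y-axis [ 0.001 -0.003 -1.   ]
rotvec tool deg [0.2 1.  0. ]
```

View pics/m.png

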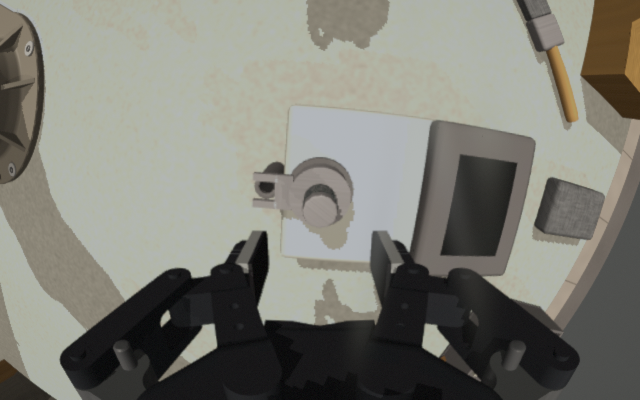

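```bash
python3 -c "
from h import *
c=r.capture('wrist')
P=wray(c,(320,208.5),.12);print(P)
delta([.5305,.0565,.092])
"
```

```text
[0.53118988 0.05700865 0.12      ]
t 15.25 pos [0.5313 0.056  0.1725] d tool mm [-0.6 80.5  1. ] q [-0.77  0.31  0.65  2.01 -0.23  0.9   0.37] F [-0.7 -0.1 -0. ] T [-0.02  0.03 -0.03] op 0.051
yaw 21.0 y-axis [ 0.001 -0.003 -1.   ]
```

Call:
carry_out([
  [[-0.001,0,0,0,0,0,0.6],[0,0.014,0,0,0,0,0.6],[0,0.015,0,0,0,0,0.6],[0,0.015,0,0,0,0,0.6],[0,0,0,0,0,0,0.6],[0,0,0,0,0,0,0.6],[0,0,0,0,0,0,0.6],[0,0,0,0,0,0,0.6],[0,0,0,0,0,0,0.6],[0,0,0,0,0,0,0.6]],
])

```text
time: 16.25
position: [0.531, 0.056, 0.1274]
eef_rot: [-0.695, 0.696, 0.131, -0.128]
force: [-0.1, -0.6, 0.5]
opening: 0.0515
```

```bash
python3 -c "
from h import *
delta([.5305,.0565,.092],20)
c=r.capture('wrist');cv2.imwrite('pics/n.png',c['color'])
"
```

```text
t 16.25 pos [0.531  0.056  0.1274] d tool mm [-0.4 35.4  0.8] q [-0.73  0.37  0.62  2.05 -0.29  0.8   0.43] F [-0.1 -0.6  0.5] T [0.08 0.03 0.03] op 0.0515
yaw 21.1 y-axis [ 0.004 -0.001 -1.   ]
rotvec tool deg [0.1 1.1 0.2]
```

View pics/n.png

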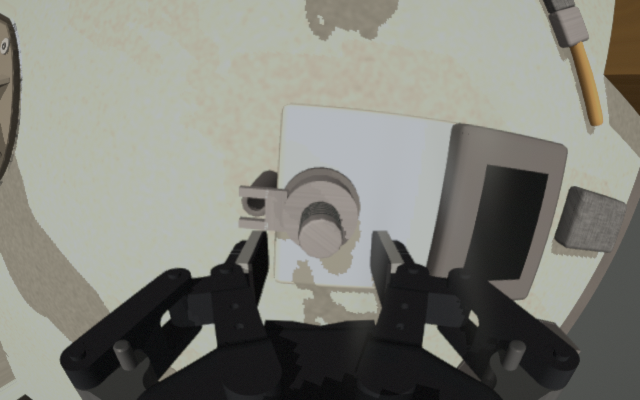

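Call:
carry_out([
  [[0,0.014,0.001,0,1,0,0.6],[0,0.014,0,0,0,0,0.6],[0,0.006,0,0,0,0,0.6],[0,0,0,0,0,0,0.6],[0,0,0,0,0,0,0],[0,0,0,0,0,0,0],[0,0,0,0,0,0,0],[0,0,0,0,0,0,0],[0,0,0,0,0,0,0],[0,0,0,0,0,0,0]],
], newtons=40)

```text
time: 17.3
position: [0.5308, 0.0569, 0.0909]
eef_rot: [-0.696, 0.697, 0.124, -0.121]
force: [0.4, 0.1, -1.1]
opening: 0.0228
```

```bash
python3 -c "
from h import *
delta([.5305,.0565,.092],20)
c=r.capture('wrist');cv2.imwrite('pics/o.png',c['color'])
"
```

```text
t 17.3 pos [0.5308 0.0569 0.0909] d tool mm [-0.5 -1.1 -0.3] q [-0.7   0.43  0.58  2.07 -0.35  0.73  0.45] F [ 0.4  0.1 -1.1] T [ 0.03 -0.05 -0.01] op 0.0228
yaw 20.0 y-axis [ 0.004 -0.001 -1.   ]
rotvec tool deg [ 0.1 -0.   0.2]
```

View pics/o.png

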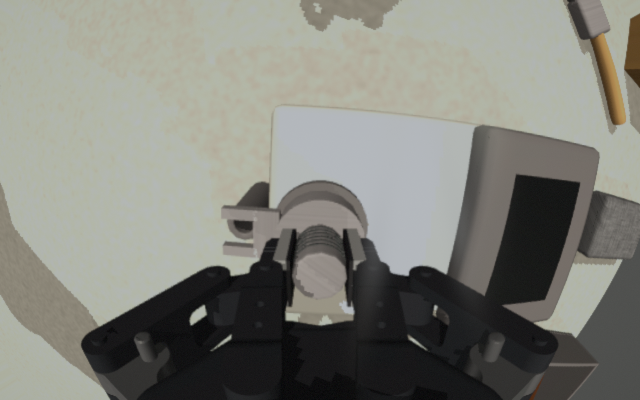

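Call:
carry_out([
  [[0,0,0,0,3,0,0],[0,0,0,0,3,0,0],[0,0,0,0,3,0,0],[0,0,0,0,3,0,0],[0,0,0,0,0,0,0],[0,0,0,0,0,0,0],[0,0,0,0,0,0,0],[0,0,0,0,0,0,0],[0,0,0,0,0,0,0],[0,0,0,0,0,0,0]],
])

```text
time: 18.35
position: [0.531, 0.057, 0.0912]
eef_rot: [-0.705, 0.706, 0.05, -0.047]
force: [-0.4, -0.4, -1.7]
opening: 0.0229
```

```bash
python3 -c "
from h import *
delta([.5305,.0565,.092],20)
c=r.capture('wrist');cv2.imwrite('pics/p.png',c['color'])
"
```

```text
t 18.35 pos [0.531  0.057  0.0912] d tool mm [-0.5 -0.8 -0.5] q [-0.74  0.44  0.64  2.07 -0.39  0.74  0.28] F [-0.4 -0.4 -1.7] T [-0.01 -0.03  0.04] op 0.0229
yaw 7.8 y-axis [ 0.005 -0.    -1.   ]
rotvec tool deg [  0.1 -12.2   0.3]
```

View pics/p.png

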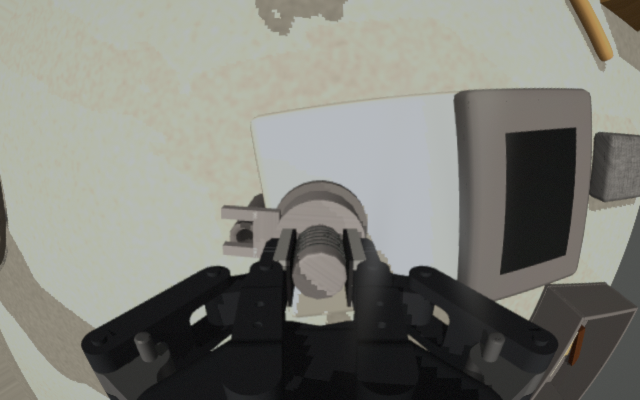

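Call:
carry_out([
  [[0,0,0,0,7,0,0],[0,0,0,0,7,0,0],[0,0,0,0,7,0,0],[0,0,0,0,7,0,0],[0,0,0,0,7,0,0],[0,0,0,0,0,0,0],[0,0,0,0,0,0,0],[0,0,0,0,0,0,0],[0,0,0,0,0,0,0],[0,0,0,0,0,0,0]],
])

```text
time: 19.4
position: [0.5311, 0.0569, 0.0915]
eef_rot: [0.687, -0.686, 0.168, -0.172]
force: [0.9, 0.1, -0.7]
opening: 0.023
```

```bash
python3 -c "
from h import *
delta([.5308,.0569,.0909],-60)
"
```

```text
t 19.4 pos [0.5311 0.0569 0.0915] d tool mm [-0.3  0.6 -0.2] q [-0.86  0.49  0.8   2.08 -0.51  0.77 -0.22] F [ 0.9  0.1 -0.7] T [-0.04 -0.03 -0.01] op 0.023
yaw -27.9 y-axis [ 0.005  0.    -1.   ]
rotvec tool deg [-0.2 32.1  0.2]
```

Call:
carry_out([
  [[0,0,0,0,7,0,0],[0,0,0,0,7,0,0],[0,0,0,0,7,0,0],[0,0,0,0,7,0,0],[0,0,0,0,3,0,0],[0,0,0,0,0,0,0],[0,0,0,0,0,0,0],[0,0,0,0,0,0,0],[0,0,0,0,0,0,0],[0,0,0,0,0,0,0]],
])

```text
time: 20.4
position: [0.5314, 0.0565, 0.0921]
eef_rot: [0.616, -0.612, 0.349, -0.352]
force: [-1.0, 0.7, -0.6]
opening: 0.0229
```

```bash
python3 -c "
from h import *
delta([.5308,.0569,.0909],-60)
c=r.capture('wrist');cv2.imwrite('pics/q.png',c['color'])
"
```

```text
t 20.4 pos [0.5314 0.0565 0.0921] d tool mm [-0.6  1.2 -0.3] q [-0.95  0.56  0.95  2.08 -0.64  0.81 -0.65] F [-1.   0.7 -0.6] T [0.01 0.   0.  ] op 0.0229
yaw -59.5 y-axis [ 0.006  0.003 -1.   ]
rotvec tool deg [-0.4  0.5  0. ]
```

View pics/q.png

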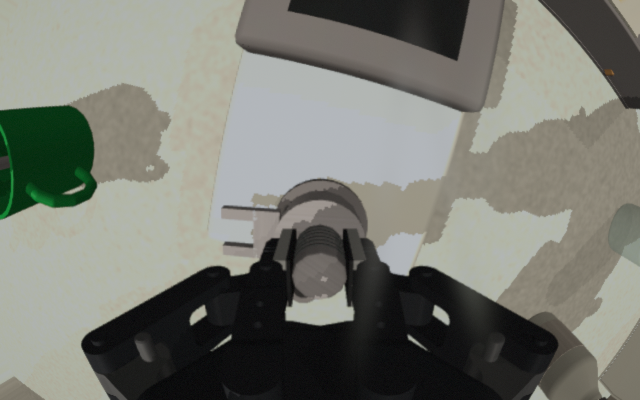

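Call:
carry_out([
  [[0,0,0,0,0,0,0],[0,-0.003,0,0,0,0,0],[0,-0.004,0,0,0,0,0],[0,-0.005,0,0,0,0,0],[0,-0.005,0,0,0,0,0],[0,-0.005,0,0,0,0,0],[0,-0.005,0,0,0,0,0],[0,-0.005,0,0,0,0,0],[0,0,0,0,0,0,0],[0,0,0,0,0,0,0]],
], newtons=60)

```text
time: 21.45
position: [0.5315, 0.0565, 0.1277]
eef_rot: [0.616, -0.612, 0.349, -0.352]
force: [0.4, 0.4, -1.2]
opening: 0.0224
```

```bash
python3 -c "
from h import *
delta([.5308,.0569,.2],-60)
c=r.capture('side');crop(c['color'],'pics/s.png',200,100,360,260,4)
"
```

```text
t 21.45 pos [0.5315 0.0565 0.1277] d tool mm [ -0.6 -72.3   0.2] q [-1.    0.51  1.01  2.06 -0.58  0.87 -0.7 ] F [ 0.4  0.4 -1.2] T [ 0.02  0.06 -0.04] op 0.0224
yaw -59.5 y-axis [ 0.007  0.003 -1.   ]
rotvec tool deg [-0.5  0.5  0. ]
```

View pics/s.png

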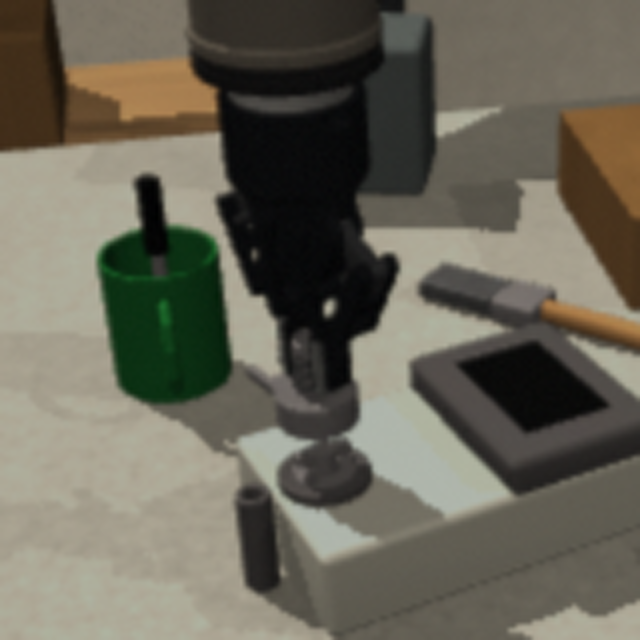

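Cap is off, the pin stands in the cup. Lift further.

Call:
carry_out([
  [[0,-0.01,0,0,0,0,0],[0,-0.01,0,0,0,0,0],[0,-0.012,0,0,0,0,0],[0,-0.012,0,0,0,0,0],[0,-0.01,0,0,0,0,0],[0,-0.008,0,0,0,0,0],[0,-0.005,0,0,0,0,0],[0,0,0,0,0,0,0],[0,0,0,0,0,0,0],[0,0,0,0,0,0,0]],
])

```text
time: 22.5
position: [0.5309, 0.0562, 0.201]
eef_rot: [0.616, -0.611, 0.349, -0.352]
force: [-0.1, 0.5, -0.5]
opening: 0.0224
```

Call:
carry_out([
  [[0,0,0,0,0,0,0],[0,0,0,0,0,0,0],[0,0,0,0,0,0,0],[0,0,0,0,0,0,0],[0,0,0,0,0,0,0],[0,0,0,0,0,0,0],[0,0,0,0,0,0,0],[0,0,0,0,0,0,0],[0,0,0,0,0,0,0],[0,0,0,0,0,0,0]],
])

```text
time: 23.5
position: [0.5304, 0.0558, 0.2001]
eef_rot: [0.616, -0.612, 0.35, -0.352]
force: [-0.9, -0.1, -1.1]
opening: 0.0223
```

```bash
python3 -c "
from h import *
delta([.5308,.0569,.2],-60)
c=r.capture('side');cv2.imwrite('pics/t.png',c['color'])
c=r.capture('scene');cv2.imwrite('pics/t2.png',c['color'])
"
```

```text
t 23.5 pos [0.5304 0.0558 0.2001] d tool mm [-0.7  0.1  0.9] q [-1.12  0.42  1.14  2.   -0.46  1.   -0.79] F [-0.9 -0.1 -1.1] T [ 0.02  0.03 -0.02] op 0.0223
yaw -59.5 y-axis [ 0.006  0.003 -1.   ]
rotvec tool deg [-0.4  0.5  0. ]
```

View pics/t.png

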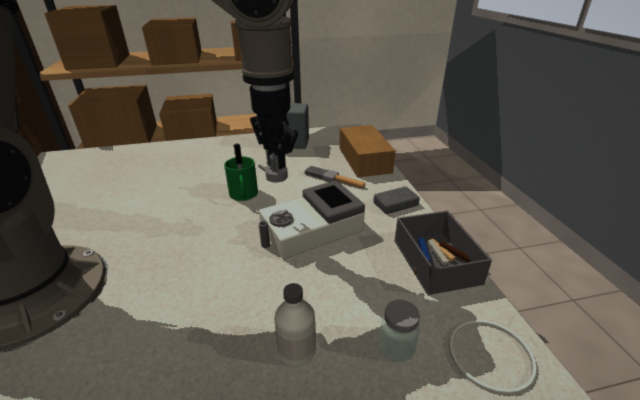

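View pics/t2.png

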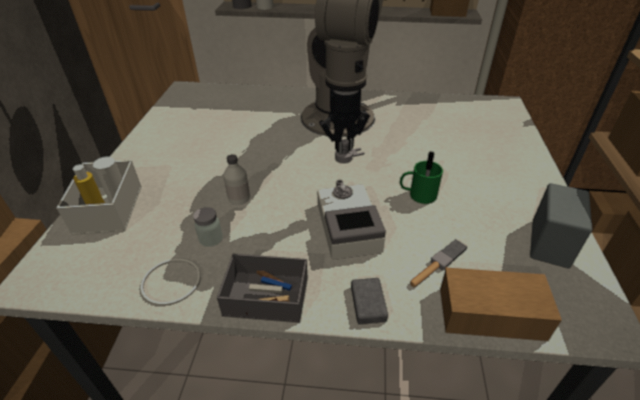

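The pictures show the cap (side view about 276,172) held well clear above its post (282,216). The pin stands in the upright cup (240,175), and the bottle, jar and brush have not moved.

```bash
python3 -c "
from station import r
print(r.sign_off())"
```

```text
the job is handed in; nothing more can be done
None
```

The job is done and handed in at about 23.6 s of the 64 s allowed. I got no verdict back.

- **Pin:** I pulled the locking pin straight out of the holder, stood it in the measuring cup and let go. It stands upright in the cup, and the cup is still standing.
- **Cap:** I tried clockwise first, seen from above, and it turned freely, so I did not need to try the other way. I turned it about 79.5° and the ear followed the gripper without slipping. It then lifted straight off.
- **Final state:** The gripper still holds the cap, about 11 cm above its seat. It stayed steady over a one-second hold, with an opening of 22 mm and wrist force of about 1.5 N. In the last pictures it touches nothing else.
- **Bystanders:** The bottle, jar and brush look unmoved in the scene and side views.
- **Disagreements:** While I lowered the pin into the cup, the arm drifted about 9 mm sideways. I corrected that before the pin reached the cup floor. The cameras differed by about 1 to 3 mm on where the pin and cap were, which did not affect the grasps. No check failed.

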